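# Fit the tube carrier to the tilted rotator's slotted drive cup

## Task

Fit the loaded tube carrier to the tube rotator: set its stub in the drive cup, square to the tilted head, and turn it until its cross pin drops into the cup's slots and its underside lies flush on the cup's rim, then let go. The cup may have stopped at any angle. Do not force it, leave the head at the tilt it is set to, and leave the other things on the bench where they are.

Things in the scene. Friction and masses are not known exactly. Their poses are not given: they have to be found in the camera images.
- carrier: Loose round aluminium block, 107 mm across, 0.28 to 0.48 kg, standing on its stub. Origin: centre of the stub's foot; z up its axis. Steel stub 35 mm across, z 0 to 14 mm, foot chamfered 2.5 mm; block z 14 to 36 mm. Eight tubes fixed in it at 40 mm radius, white caps up to z 47 mm, feet at z 3 mm. A half turn makes no difference.
- carrier_pin (a point): Middle of the carrier's cross pin: a round steel pin 6 mm thick and 53 mm long, lying along the carrier's x axis through the stub, 8 mm above the carrier's origin and on its axis; its ends stick out 9 mm each side of the stub. Its underside is 8 mm lower than the block's underside. Axes as the carrier's.
- carrier_face (a point): Centre of the carrier block's flat underside, on its axis, 14 mm above the carrier's origin; axes as the carrier's. At the end it lies on point seat, z axes together.
- carrier_grip (a point): Place to take the carrier's grey wing grip: a flat upright rib 12 mm thick (carrier's y), 42 mm long (x, parallel to the cross pin), from z 46 to 80 mm above the carrier's origin. This point is on the axis, 72 mm above that origin, 8 mm below the rib's top; pinch along y. Tube caps 31 mm either side of it stop 25 mm below it.
- rotator: Tube rotator, fixed to the bench: white base 150 x 142 x 38 mm, control strip in front, two aluminium cheeks and a grey motor head leaning 22 to 32 degrees towards its front, held by stiff clamps. Origin: centre of the base's underside, x from front to back. The head tilts about a level axis 12 mm behind and 108 mm above the origin.
- seat (a point): Centre of the rim of the steel drive cup on the head, 53 mm out from its tilt axis; z out of the cup along the spindle, x up the slope, y level. Cup 58 mm across, flat rim, bore 38 mm wide, 17 mm deep. Its axes do NOT show the slots' angle. With the pin on the rim the carrier stands 8 mm too high, stub 6 mm in the bore; pin in the slots, its underside lies on the rim.
- cup_floor (a point): Centre of the drive cup's bore floor, 17 mm below the rim; axes as point seat. Four slots 9 mm wide, 11 mm deep are cut through the cup's wall at 90 degree steps; the 6 mm pin fits any opposite pair. The cup stopped at an arbitrary angle, NOT reported: look or feel for it. The gearbox holds the cup when the carrier is turned on it with up to 15 N of pressure.
- tip_box: Bystander: loose low grey box of pipette tips with a clear lid, 92 x 122 x 50 mm, to the right; origin under its centre. Leave alone.
- reagent_bottle: Bystander: loose whitish bottle with a white cap, 66 mm wide, 137 mm high, to the left; origin under its centre. Leave alone.
- amber_bottle: Bystander: loose amber bottle, 60 mm wide, 121 mm high, farthest to the left; origin under its centre. Leave alone.
- vial: Bystander: loose clear vial with a white cap, 25 mm wide, 61 mm high, behind the carrier; origin under its centre. Leave alone.
- bench_timer: Bystander: loose white bench timer lying flat, 64 x 72 x 20 mm, between the carrier and the rotator; origin under its centre. Leave alone.
- label_tape: Bystander: loose roll of tape lying flat, 76 mm wide, 19 mm high, front left; origin under its centre. Leave alone.

How it is judged:
By the outcome, as a careful person would: the job done as asked, in the order asked, and still so for the second after the job is handed in, with the robot touching nothing.
It also fails if it takes over 58 s, if anything falls off the work surface, if the arm or the gripper's body presses on something with over 40 N, if the wrist force passes 120 N, or if a joint passes its speed limit or range.

## Robot

A 7-joint arm with a two-finger parallel gripper is mounted at the origin on a cart in front of the work surface, level with it; the furniture and walls round the work are solid. World frame = base frame: x ahead of the robot, y to its left, z up, the work surface at z = 0. Lengths are in m, angles in rad, forces in N, time in s.
With the tool pointing down it reaches from about 0.425 to 0.875 m from the base axis. Payload 4.7 kg.
Tool frame: the origin (TCP) lies on the centre line of the jaws, within the pads' length; the fingertips stand 19 mm ahead of it and the grasp point (between the pads) is the TCP (arm.tip_extent is the z of the fingertips in the tool frame, in m); z points along the fingers, y is the direction in which the jaws open and shut (so a half turn about z gives the same grasp; the last joint's range is limited). The gripper opens to 85 mm and grips with 20 to 120 N. Pads are 22 mm wide; open, the fingers measure 114 mm over their backs; the gripper's body (76 mm by 85 mm) begins 54 mm behind the grasp point. The pads swing forward as they close: fully open they stand 13 mm farther back than shut.
Start: joints at [1.182, 0.321, -0.07, 1.45, 0.023, 1.371, -0.057], TCP at [0.255, -0.598, 0.25] pointing down, gripper open.
Joint ranges: [-2.86, 2.86], [-0.3, 2.09], [-1.38, 1.24], [0.06, 2.45], [-1.56, 4.7], [0.09, 2.05], [-2.69, 2.69]. Speed limits (rad/s): [2.57, 2.57, 3.14, 3.14, 3.14, 3.14, 3.14].

## Interface

Orientations are given as [roll, pitch, yaw] about the fixed x, y, z axes, in that order (R = Rz(yaw) Ry(pitch) Rx(roll)).
In Python, from plant import arm, imaging gives the robot as it stands.
- The arm moves only by the tool carry_out, never from a script. Its argument "series" is a list of rows, each an object with "delta_pos": the shift along the tool's x, y, z in mm, a list of three; "dr": the turn, a rotation vector about the tool's x, y, z in rad, a list of three; "fingers": the opening, from 0 (shut) to 1 (fully open). A call has 1 to 12 rows; each row is the pose to reach, as a shift and turn from the pose measured when the call began, along the tool's axes at that moment; what a row does not reach only later rows make up. A row lasts 1/12 s, in which the tool goes at most 41.7 mm and 7.16 degrees, less where a joint would pass 70% of its speed; a pose out of reach is approached as far as the arm can. A call with a gripper value outside its range is refused whole. The fingers move at their own pace and stop on an object; the grip force is fixed at half the most. Time passes only in rows, so rows that repeat a pose let the fingers close. It gives the time, the measured TCP pose, the force and the opening at its end, in the units of the state.
- arm.sense(): the state, without advancing time (a new reading comes with each control period).
- imaging.capture(name): name is "scene" or "side" or "wrist"; returns a dict with "pixels" (420x560x3 uint8, blue, green, red), "depth" (420x560 float32, m along the optical axis (not along the pixel's ray), 0 where there is no reading), "camera_matrix" (3x3 intrinsics, pixels), "R" (3x3) and "t" (3): a world point X has camera coordinates R X + t. Camera axes: x right, y down, z forward; pixel columns grow to the right and rows downward; lengths in m; the calibration is good to about 2 mm. A picture is of the moment at which its call begins.
- arm.sign_off(): hands the job in, once; it reports no verdict.
The state is a dict: "time": time; "joints": joint angles; "qvel": joint speeds; "joint_torque": joint torques, N m; "tool_pos": TCP position; "orientation": TCP orientation; "contact_force": force on the tool from outside, world axes, zero at the start; "moment": the same for the moment, N m; "finger_gap": opening from 0.0 (shut) to 1.0 (fully open).
Only numpy, scipy, OpenCV 4.12 (cv2) and the standard library are available. Lean on these libraries where they do the work, as an engineer would, in place of code of your own. Each camera call takes 0.05 s, during which the arm holds its last target. There are 200 camera calls.

## Working session

There is one attempt and no reset: what is moved stays moved. The work goes in short steps, Python scripts to look and compute and a tool call to move; the robot and the scene stay as the last step left them, time stands still between calls to the robot, and variables do not carry over. Pictures are saved under pics/ and viewed, about 8 in all and at most 12, crops included, and the job is handed in when it is done.

Besides the shell and the picture viewer there is one more tool, called after "Emit:" in YAML: its name, and indented under it one key for each argument. carry_out: Moves the arm, as the interface text tells. Its arguments: {"type":"object","properties":{"series":{"type":"array"}},"required":["series"]}

```bash
ls; mkdir -p pics; cat > h.py <<'E'
import numpy as np, cv2
from plant import arm, imaging
from scipy.spatial.transform import Rotation as Ro
def cap(n,save=None):
    c=imaging.capture(n)
    if save: cv2.imwrite('pics/'+save+'.png',c['pixels'])
    return c
def cloud(c):
    K=c['camera_matrix'];d=c['depth'].astype(float);v,u=np.mgrid[:420,:560]
    P=np.stack([(u-K[0,2])/K[0,0]*d,(v-K[1,2])/K[1,1]*d,d],-1)
    return (P-c['t'])@c['R']
def tool():
    s=arm.sense();return s,Ro.from_euler('xyz',s['orientation']),np.array(s['tool_pos'])
E
python3 - <<'E'
from h import *
import pickle
s,R,p=tool();print(s)
cs={n:cap(n) for n in('scene','side')}
pickle.dump(cs,open('c0.pkl','wb'))
for n,c in cs.items(): print(n,-c['R'].T@c['t'],c['R'][2])
cv2.imwrite('pics/a.png',cv2.resize(np.hstack([cs[n]['pixels'] for n in cs]),(800,300)))
cv2.imwrite('pics/scene.png',cs['scene']['pixels']);cv2.imwrite('pics/side.png',cs['side']['pixels'])
E
```

```text
pics
{'time': 0.0, 'joints': array([ 1.18213071,  0.3218447 , -0.07008859,  1.45166513,  0.02261031,
        1.37077511, -0.05690162]), 'qvel': array([-0.00146834, -0.00023363,  0.00172503, -0.00094811, -0.0002434 ,
        0.00019252,  0.00073645]), 'joint_torque': array([ 1.06717371e-04, -4.93581712e+01, -3.82242836e-01, -3.14334226e+01,
        1.29755441e-02,  1.13235146e-02, -2.42033371e-05]), 'tool_pos': array([ 0.25454062, -0.59755551,  0.24921435]), 'orientation': array([-3.13969046e+00,  1.05306972e-04,  4.02800165e-01]), 'contact_force': array([-0.29598918,  0.10875087,  0.48895545]), 'moment': array([-0.01410808,  0.04677418, -0.04578009]), 'finger_gap': 0.9976450787217976}
scene [ 0.51452096 -0.67366185  1.24392311] [-0.01106695  0.53058991 -0.84755641]
side [-0.26923542  1.07120786  0.64802992] [ 0.55092954 -0.74579888 -0.37451392]
```

View pics/scene.png

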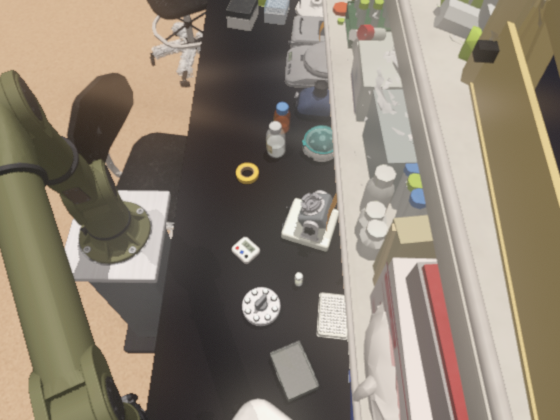

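View pics/side.png

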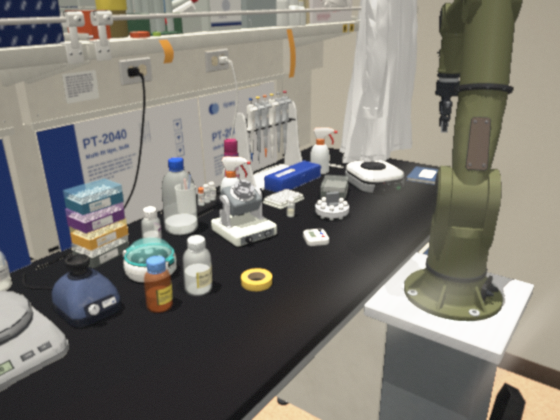

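The scene view shows the carrier at about (261,306), the rotator at (312,218) with its cup at about (312,205), the timer at (246,250) and the vial at (298,280). Next I'll measure them from depth.

```bash
python3 - <<'E'
from h import *
import pickle
cs=pickle.load(open('c0.pkl','rb'))
c=cs['scene'];P=cloud(c)
def reg(u0,u1,v0,v1): 
    q=P[v0:v1,u0:u1].reshape(-1,3); return q
q=reg(238,285,284,330)
b=q[(q[:,2]>.025)&(q[:,2]<.055)];print('block',len(b),b.min(0),b.max(0),cv2.minEnclosingCircle((b[:,:2]*1000).astype(np.float32)))
r=q[(q[:,2]>.06)&(q[:,2]<.1)];print('rib',len(r),r.mean(0),r.max(0),cv2.minAreaRect((r[:,:2]*1000).astype(np.float32)))
w=r[:,:2]-r[:,:2].mean(0);print(np.linalg.svd(w,full_matrices=False)[1:])
q=reg(275,345,180,255);
for lo,hi in((.03,.045),(.1,.2)):
    h=q[(q[:,2]>lo)&(q[:,2]<hi)];print('rot',lo,len(h),h.min(0),h.max(0),cv2.minAreaRect((h[:,:2]*1000).astype(np.float32)))
for n,(u,v) in dict(timer=(246,250),vial=(298,279),tip=(295,370),tape=(247,164)).items(): print(n,P[v,u])
cv2.imwrite('pics/crop.png',cv2.resize(c['pixels'][170:340,225:355],None,fx=4,fy=3.5*4/3.5,interpolation=cv2.INTER_CUBIC)[:600])
E
```

```text
block 1016 [ 0.41848621 -0.3025697   0.02546305] [ 0.52287454 -0.19584623  0.05498593] ((469.6929016113281, -248.72805786132812), 53.8574104309082)
rib 91 [ 0.47056124 -0.2508119   0.07629479] [ 0.48681825 -0.23164172  0.08511037] ((470.2802429199219, -249.00587463378906), (40.73362731933594, 12.320266723632812), 50.490230560302734)
(array([0.116927  , 0.03495923]), array([[-0.65975572, -0.75148013],
       [ 0.75148013, -0.65975572]]))
rot 0.03 1006 [ 0.52814388 -0.06705792  0.03002581] [0.70570756 0.10534835 0.04497977] ((613.10986328125, 20.525405883789062), (144.11517333984375, 160.2722625732422), 72.89897918701172)
rot 0.1 1101 [ 0.57416772 -0.06019914  0.10011814] [0.6791564  0.09363394 0.17102566] ((627.9208374023438, 17.89067840576172), (158.42015075683594, 91.44690704345703), 75.47327423095703)
timer [ 0.42109387 -0.06600765  0.01293079]
vial [ 0.5763572  -0.17882283  0.05912038]
tip [ 0.56457744 -0.42405267  0.04644248]
tape [0.41060665 0.26175305 0.01628435]
```

View pics/crop.png

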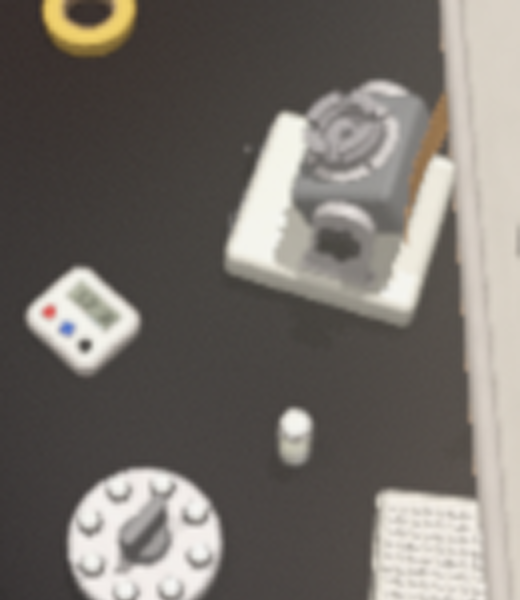

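The crop shows the cup facing the robot, to the left of the head, with its slots visible at crop (345,135). The rib on the carrier runs diagonally and the timer is clear of both. I'll view the cup close up with the wrist camera first.

```bash
cat >> h.py <<'E'
def go(pt,Rt):
    s,R,p=tool();d=R.inv().apply(np.array(pt)-p)*1000;r=(R.inv()*Rt).as_rotvec()
    print('dp',d.round(1),'dr',r.round(3),'deg',np.degrees(np.linalg.norm(r)).round(1))
def frame(z,y):
    z=np.array(z)/np.linalg.norm(z);y=np.array(y)-np.dot(y,z)*z;y/=np.linalg.norm(y)
    return Ro.from_matrix(np.c_[np.cross(y,z),y,z])
E
python3 - <<'E'
from h import *
import pickle
cs=pickle.load(open('c0.pkl','rb'));P=cloud(cs['scene'])
q=P[190:218,298:326].reshape(-1,3);q=q[q[:,2]>.12]
print(P[204,311],q.mean(0))
w=q-np.median(q,0)
for i in range(5):
    n=np.linalg.svd(w-w.mean(0),full_matrices=False)[2][2];w=w[np.abs((w-w.mean(0))@n)<.006]
print('n',n,len(w),len(q),(w+np.median(q,0)).mean(0))
s,R,p=tool();c=cap('wrist');C=-c['R'].T@c['t']
print('cam in tool',R.inv().apply(C-p),'axes',(R.inv().as_matrix()@c['R'].T).round(3),c['camera_matrix'])
th=np.radians(27);yw=np.radians(163)
sp=np.array([np.sin(th)*np.cos(yw),np.sin(th)*np.sin(yw),np.cos(th)]);print(sp)
go(np.array([.585,.03,.155])+sp*.17,frame(-sp,[np.sin(.4),-np.cos(.4),0]))
E
```

```text
[0.61464955 0.02285467 0.1393761 ] [0.62133759 0.01271468 0.15131231]
n [-0.79146598  0.53552301  0.29461281] 136 618 [0.62378784 0.01933447 0.14607863]
cam in tool [ 0.07850296  0.0009608  -0.12292463] axes [[-0.    -0.953 -0.303]
 [ 1.    -0.    -0.001]
 [ 0.001 -0.303  0.953]] [[328.60927013   0.         281.0450666 ]
 [  0.         328.60927013 209.10815178]
 [  0.           0.           1.        ]]
[-0.43415327  0.13273398  0.89100652]
dp [ 490.9 -497.7  -56.3] dr [-0.294  0.37   0.058] deg 27.3
```

Emit:
carry_out:
  series:
    - {"delta_pos": [40,-40,-5],"dr": [0,0,0],"fingers": 1}
    - {"delta_pos": [80,-81,-9],"dr": [-0.03,0.04,0],"fingers": 1}
    - {"delta_pos": [120,-120,-12],"dr": [-0.06,0.08,0.01],"fingers": 1}
    - {"delta_pos": [160,-160,-16],"dr": [-0.09,0.12,0.02],"fingers": 1}
    - {"delta_pos": [200,-200,-20],"dr": [-0.12,0.16,0.03],"fingers": 1}
    - {"delta_pos": [240,-240,-24],"dr": [-0.16,0.2,0.03],"fingers": 1}
    - {"delta_pos": [280,-280,-28],"dr": [-0.2,0.25,0.04],"fingers": 1}
    - {"delta_pos": [320,-320,-32],"dr": [-0.24,0.3,0.05],"fingers": 1}
    - {"delta_pos": [360,-360,-36],"dr": [-0.27,0.34,0.055],"fingers": 1}
    - {"delta_pos": [400,-400,-40],"dr": [-0.294,0.37,0.058],"fingers": 1}
    - {"delta_pos": [440,-440,-45],"dr": [-0.294,0.37,0.058],"fingers": 1}
    - {"delta_pos": [470,-475,-50],"dr": [-0.294,0.37,0.058],"fingers": 1}

```text
time: 1.15
tool_pos: [0.4275, -0.2461, 0.2511]
orientation: [2.877, -0.346, 0.384]
contact_force: [-1.9, -0.5, -0.6]
finger_gap: 1.002
```

```bash
python3 - <<'E'
from h import *
s,R,p=tool();print(s['time'],p,s['joints'],R.as_matrix()[:,2])
c=cap('wrist','w1');P=cloud(c)
print(P[150:400:40,180:400:40].round(3).tolist()[3])
sp=np.array([-.434,.1327,.891])
go(np.array([.607,.026,.153])+sp*.14,frame(-sp,[np.sin(.4),-np.cos(.4),0]))
E
```

```text
1.15 [ 0.42748676 -0.24605036  0.25114494] [ 0.61779525 -0.3012377  -0.06394946  2.13894342 -0.16472721  0.89087061
 -0.6037319 ] [ 0.40096632 -0.11962003 -0.90824945]
[[0.427, -0.203, 0.242], [0.405, -0.244, -0.001], [0.417, -0.289, 0.001], [0.43, -0.338, -0.001], [0.443, -0.389, 0.0], [0.45, -0.284, 0.26]]
dp [ 211.3 -221.5   -9.9] dr [-0.034  0.024  0.004] deg 2.4
```

View pics/w1.png

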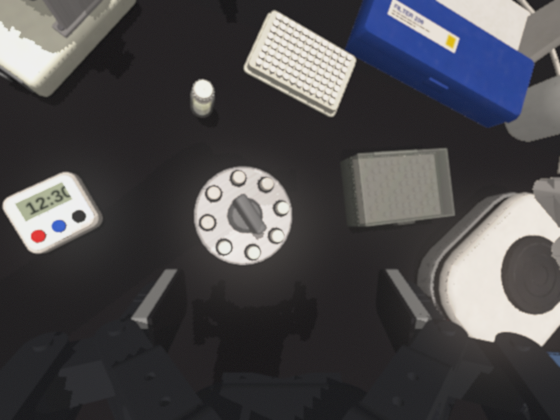

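The wrist view shows the carrier at about (243,215), with the rib running diagonally. The timer and vial are well clear. The arm was held back near a joint-2 limit, so I'll carry on outward.

Emit:
carry_out:
  series:
    - {"delta_pos": [28,-30,-3],"dr": [0,0,0],"fingers": 1}
    - {"delta_pos": [56,-60,-6],"dr": [0,0,0],"fingers": 1}
    - {"delta_pos": [84,-90,-9],"dr": [0,0,0],"fingers": 1}
    - {"delta_pos": [112,-120,-10],"dr": [-0.01,0.01,0],"fingers": 1}
    - {"delta_pos": [140,-150,-10],"dr": [-0.02,0.02,0],"fingers": 1}
    - {"delta_pos": [168,-180,-10],"dr": [-0.03,0.02,0],"fingers": 1}
    - {"delta_pos": [196,-210,-10],"dr": [-0.034,0.024,0.004],"fingers": 1}
    - {"delta_pos": [211,-222,-10],"dr": [-0.034,0.024,0.004],"fingers": 1}
    - {"delta_pos": [211,-222,-10],"dr": [-0.034,0.024,0.004],"fingers": 1}
    - {"delta_pos": [211,-222,-10],"dr": [-0.034,0.024,0.004],"fingers": 1}

```text
time: 2.03
tool_pos: [0.5458, 0.0462, 0.2773]
orientation: [2.846, -0.371, 0.403]
contact_force: [0.1, -1.4, -0.8]
finger_gap: 1.004
```

```bash
python3 - <<'E'
from h import *
import pickle
s,R,p=tool();print(s['time'],p,s['joints'],R.as_matrix()[:,2])
c=cap('wrist','w2');pickle.dump((c,s),open('w2.pkl','wb'));c=cap('wrist')
P=cloud(c)
d=cv2.normalize(c['depth'],None,0,255,cv2.NORM_MINMAX).astype(np.uint8)
sp=np.array([-.434,.1327,.891])
go(np.array([.607,.026,.153])+sp*.14,frame(-sp,[np.sin(.4),-np.cos(.4),0]))
E
```

```text
2.0333 [0.54584783 0.04622772 0.2773269 ] [ 0.16238013 -0.19149135 -0.39618035  2.00123345  0.20238785  0.91845746
 -1.55694438] [ 0.43324679 -0.13159325 -0.89161675]
dp [ 1.5 -0.6 -0.4] dr [ 0.     0.002 -0.001] deg 0.1
```

View pics/w2.png

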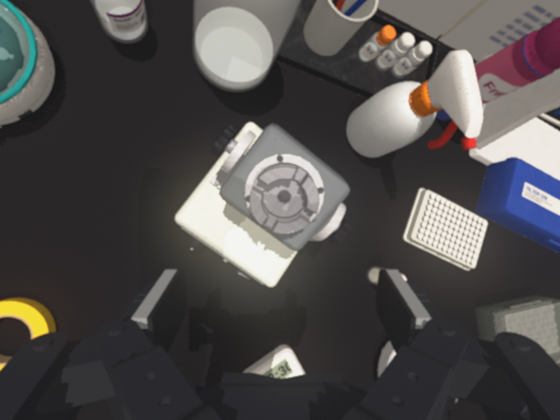

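The cup is at about (285,197), close to facing the camera, and its slots show as gaps in the rim ring. Next step is to fit the rim plane, centre and slot angle.

```bash
python3 - <<'E'
from h import *
import pickle
c,s=pickle.load(open('w2.pkl','rb'));P=cloud(c);K=c['camera_matrix'];C=-c['R'].T@c['t']
v,u=np.mgrid[:420,:560]
sp=np.array([-.434,.1327,.891]);cen=P[197,284].copy()
o=cen
# histogram of height along sp near cup
m=(np.hypot(u-285,v-197)<50)
n=sp
for it in range(4):
    h=(P-o)@n; hh=np.histogram(h[m],bins=np.arange(-.03,.06,.002))
    if it==0: print([(round(a,3),b) for a,b in zip(hh[1],hh[0]) if b>20])
    top=np.percentile(h[m],90)
    k=m&(np.abs(h-top)<.005 if it<2 else np.abs(h-np.median(h[k]))<.003)
    A=P[k]; n=np.linalg.svd(A-A.mean(0),full_matrices=False)[2][2]; n*=np.sign(n[2])
    print(it,k.sum(),n,np.degrees(np.arccos(n[2])),np.degrees(np.arctan2(n[1],n[0])),A.mean(0),((A-A.mean(0))@n).std())
# rectify onto rim plane: 0.2 mm/px
o=A.mean(0);y=np.array([-n[1],n[0],0]);y/=np.linalg.norm(y);y=-y;x=np.cross(y,n)
print('x',x,'y',y)
g=np.arange(-200,200)*.0002;X,Y=np.meshgrid(g,g)
W=o+X[...,None]*x+Y[...,None]*y;q=W@c['R'].T+c['t']
mx=(q[...,0]/q[...,2]*K[0,0]+K[0,2]).astype(np.float32);my=(q[...,1]/q[...,2]*K[1,1]+K[1,2]).astype(np.float32)
I=cv2.remap(c['pixels'],mx,my,cv2.INTER_CUBIC);D=cv2.remap(((P-o)@n*1000).astype(np.float32),mx,my,cv2.INTER_NEAREST)
Dv=np.clip((D+20)*10,0,255).astype(np.uint8)
cv2.imwrite('pics/rect.png',np.hstack([I,cv2.cvtColor(Dv,cv2.COLOR_GRAY2BGR)]))
pickle.dump((I,D,o,n,x,y),open('rect.pkl','wb'))
E
```

```text
[(np.float64(-0.024), np.int64(22)), (np.float64(-0.022), np.int64(22)), (np.float64(-0.02), np.int64(32)), (np.float64(-0.018), np.int64(55)), (np.float64(-0.016), np.int64(171)), (np.float64(-0.014), np.int64(1145)), (np.float64(-0.012), np.int64(1063)), (np.float64(-0.01), np.int64(831)), (np.float64(-0.008), np.int64(147)), (np.float64(-0.004), np.int64(487)), (np.float64(-0.002), np.int64(824)), (np.float64(0.0), np.int64(109)), (np.float64(0.002), np.int64(219)), (np.float64(0.004), np.int64(270)), (np.float64(0.006), np.int64(60)), (np.float64(0.008), np.int64(60)), (np.float64(0.01), np.int64(77)), (np.float64(0.012), np.int64(174)), (np.float64(0.014), np.int64(1371)), (np.float64(0.016), np.int64(135))]
0 1754 [-0.42670357  0.13993438  0.8935001 ] 26.683582242630607 161.84346601219 [0.60968829 0.02594277 0.1548904 ] 0.001109546045135384
1 1754 [-0.42615212  0.14041349  0.8936881 ] 26.659585205555608 161.76338892561856 [0.60972335 0.02597432 0.15490247] 0.0011084624171645097
2 1682 [-0.42527366  0.14079154  0.89404701] 26.61371737369841 161.68230454623702 [0.6097002  0.0260281  0.15506401] 0.0007939037104370695
3 1678 [-0.42501158  0.14089383  0.89415552] 26.59983610329769 161.65933891040612 [0.60972365 0.0260396  0.15508124] 0.0007815351567952931
x [ 0.84873457 -0.28136048  0.44775653] y [ 0.31466616  0.94920241 -0.        ]
```

View pics/rect.png

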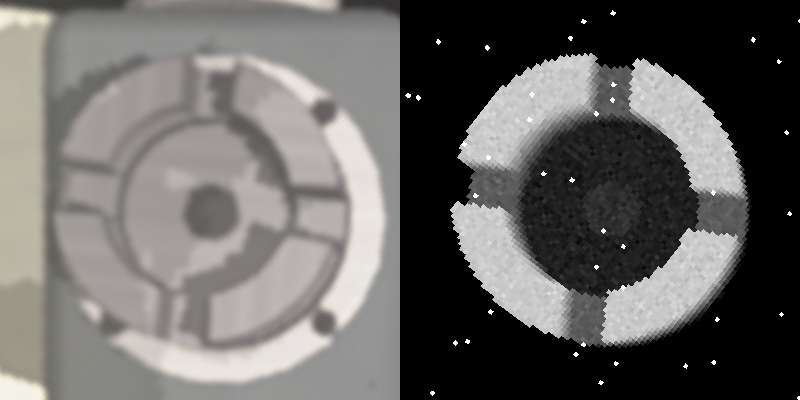

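```bash
python3 - <<'E'
from h import *
import pickle
I,D,o,n,x,y=pickle.load(open('rect.pkl','rb'))
D=cv2.medianBlur(D,5);g=np.arange(-200,200)*.2;X,Y=np.meshgrid(g,g)
rim=(np.abs(D)<2).astype(np.uint8)
hull=cv2.convexHull(cv2.findNonZero(rim));(cx,cy),r=cv2.minEnclosingCircle(hull);M=cv2.moments(hull)
bore=((D<-14)&(np.hypot(X,Y)<25)).astype(np.uint8);Mb=cv2.moments(bore,True)
print('circ',(cx-200)*.2,(cy-200)*.2,r*.2,'hull cen',(M['m10']/M['m00']-200)*.2,(M['m01']/M['m00']-200)*.2,'bore',(Mb['m10']/Mb['m00']-200)*.2,(Mb['m01']/Mb['m00']-200)*.2)
cx,cy=(M['m10']/M['m00']-200)*.2,(M['m01']/M['m00']-200)*.2
rr=np.hypot(X-cx,Y-cy);k=(rr>21)&(rr<27)&(D<-5)&(D>-14)
a=np.arctan2(Y-cy,X-cx)[k];print('slot deg',np.degrees(np.angle(np.exp(4j*a).mean()))/4,k.sum())
seat=o+cx*1e-3*x+cy*1e-3*y;print('seat',seat,n)
go([.470,-.249,.19],Ro.from_euler('xyz',[np.pi,0,.864]))
E
```

```text
circ -0.61585693359375 -0.6287078857421875 29.32093200683594 hull cen -0.7421233023977039 -0.5863822510921125 bore 1.2822558344157189 0.8998365944609703
slot deg 6.614676950759652 4395
seat [0.60890927 0.02569181 0.15474895] [-0.42501158  0.14089383  0.89415552]
dp [-201.9  225.7   84.2] dr [ 0.373 -0.294 -0.512] deg 40.0
```

Emit:
carry_out:
  series:
    - {"delta_pos": [-10,20,0],"dr": [0.06,-0.05,-0.08],"fingers": 1}
    - {"delta_pos": [-30,45,0],"dr": [0.12,-0.09,-0.16],"fingers": 1}
    - {"delta_pos": [-50,70,5],"dr": [0.18,-0.14,-0.25],"fingers": 1}
    - {"delta_pos": [-75,95,15],"dr": [0.24,-0.19,-0.33],"fingers": 1}
    - {"delta_pos": [-100,120,30],"dr": [0.3,-0.24,-0.42],"fingers": 1}
    - {"delta_pos": [-125,145,45],"dr": [0.373,-0.294,-0.512],"fingers": 1}
    - {"delta_pos": [-150,170,60],"dr": [0.373,-0.294,-0.512],"fingers": 1}
    - {"delta_pos": [-175,198,72],"dr": [0.373,-0.294,-0.512],"fingers": 1}
    - {"delta_pos": [-202,226,84],"dr": [0.373,-0.294,-0.512],"fingers": 1}
    - {"delta_pos": [-202,226,84],"dr": [0.373,-0.294,-0.512],"fingers": 1}
    - {"delta_pos": [-202,226,84],"dr": [0.373,-0.294,-0.512],"fingers": 1}

```text
time: 3.05
tool_pos: [0.4667, -0.2532, 0.189]
orientation: [-3.139, 0.001, 0.855]
contact_force: [0.2, 1.2, 0.0]
finger_gap: 0.998
```

```bash
python3 - <<'E'
from h import *
import pickle
s,R,p=tool();print(s['time'],p,s['joints'].round(3),s['orientation'])
c=cap('wrist','w3');P=cloud(c)
q=P.reshape(-1,3);q=q[(np.hypot(q[:,0]-.47,q[:,1]+.249)<.07)]
b=q[(q[:,2]>.028)&(q[:,2]<.055)];print('block',len(b),cv2.minEnclosingCircle((b[:,:2]*1000).astype(np.float32)))
near=q[np.hypot(q[:,0]-.47,q[:,1]+.249)<.03]
t=near[:,2].max();r=near[(near[:,2]>.074)&(near[:,2]<.09)]
print('rib',len(r),r.mean(0),t,cv2.minAreaRect((r[:,:2]*1000).astype(np.float32)))
l=cv2.fitLine((r[:,:2]*1000).astype(np.float32),cv2.DIST_L2,0,.1,.01).ravel();print(np.degrees(np.arctan2(l[1],l[0])))
E
```

```text
3.05 [ 0.46665729 -0.25320792  0.18896018] [ 0.39   0.111  0.06   1.828 -0.007  1.205 -0.263] [-3.13913287e+00  1.22827819e-03  8.55063747e-01]
block 10384 ((471.98199462890625, -248.53005981445312), 53.456668853759766)
rib 847 [ 0.47278277 -0.24755729  0.07877811] 0.26460267426032835 ((472.29034423828125, -248.07086181640625), (41.47716522216797, 11.961834907531738), 49.84996795654297)
50.61042
```

View pics/w3.png

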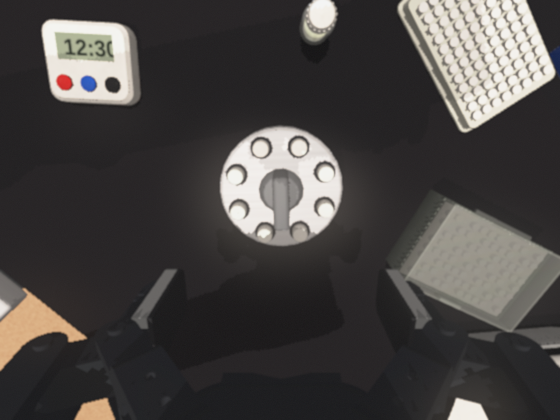

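The rib runs vertically in the image, in line with the tool's x axis at about (282,195). The jaws straddle it cleanly, so I'll descend and grip.

```bash
python3 - <<'E'
from h import *
go([.4722,-.2483,.074],Ro.from_euler('xyz',[np.pi,0,.876]))
E
```

```text
dp [  4.6   1.4 115.8] dr [-0.001 -0.    -0.017] deg 1.0
```

Emit:
carry_out:
  series:
    - {"delta_pos": [4.5,1.5,25],"dr": [0,0,-0.017],"fingers": 1}
    - {"delta_pos": [4.5,1.5,50],"dr": [0,0,-0.017],"fingers": 1}
    - {"delta_pos": [4.5,1.5,75],"dr": [0,0,-0.017],"fingers": 1}
    - {"delta_pos": [4.5,1.5,95],"dr": [0,0,-0.017],"fingers": 1}
    - {"delta_pos": [4.5,1.5,108],"dr": [0,0,-0.017],"fingers": 1}
    - {"delta_pos": [4.5,1.5,115],"dr": [0,0,-0.017],"fingers": 1}
    - {"delta_pos": [4.5,1.5,115],"dr": [0,0,-0.017],"fingers": 0.5}
    - {"delta_pos": [4.5,1.5,115],"dr": [0,0,-0.017],"fingers": 0.0}
    - {"delta_pos": [4.5,1.5,115],"dr": [0,0,-0.017],"fingers": 0.0}
    - {"delta_pos": [4.5,1.5,115],"dr": [0,0,-0.017],"fingers": 0.0}
    - {"delta_pos": [4.5,1.5,115],"dr": [0,0,-0.017],"fingers": 0.0}
    - {"delta_pos": [4.5,1.5,115],"dr": [0,0,-0.017],"fingers": 0.0}

```text
time: 4.1
tool_pos: [0.4726, -0.2485, 0.0755]
orientation: [-3.141, -0.001, 0.876]
contact_force: [-1.7, 1.0, 2.4]
finger_gap: 0.146
```

```bash
python3 - <<'E'
from h import *
s,R,p=tool();print(s['time'],p,s['orientation'],s['contact_force'],s['finger_gap'],s['qvel'].round(3))
E
```

```text
4.1 [ 0.47256249 -0.24851537  0.07548818] [-3.14123900e+00 -6.08181170e-04  8.76101338e-01] [-1.69296305  1.00177059  2.42980105] 0.14572460783677063 [ 0.001 -0.002 -0.002  0.009  0.013 -0.044  0.001]
```

Emit:
carry_out:
  series:
    - {"delta_pos": [0,0,-5],"dr": [0,0,0],"fingers": 0}
    - {"delta_pos": [0,0,-20],"dr": [0,0,0],"fingers": 0}
    - {"delta_pos": [0,0,-45],"dr": [0,0,0],"fingers": 0}
    - {"delta_pos": [0,0,-75],"dr": [0,0,0],"fingers": 0}
    - {"delta_pos": [0,0,-105],"dr": [0,0,0],"fingers": 0}
    - {"delta_pos": [0,0,-135],"dr": [0,0,0],"fingers": 0}
    - {"delta_pos": [0,0,-165],"dr": [0,0,0],"fingers": 0}
    - {"delta_pos": [0,0,-190],"dr": [0,0,0],"fingers": 0}
    - {"delta_pos": [0,0,-200],"dr": [0,0,0],"fingers": 0}
    - {"delta_pos": [0,0,-200],"dr": [0,0,0],"fingers": 0}

```text
time: 4.93
tool_pos: [0.4735, -0.2492, 0.2779]
orientation: [3.138, -0.002, 0.876]
contact_force: [0.4, -0.4, -4.5]
finger_gap: 0.126
```

```bash
cat > chk.py <<'E'
from h import *
def chk(name=None):
    s,R,p=tool();print('t',s['time'],p.round(4),s['joints'].round(3),'F',s['contact_force'].round(1),'M',s['moment'].round(2),s['finger_gap'].round(3))
    c=cap('wrist',name);P=cloud(c);Q=R.inv().apply((P-p).reshape(-1,3))*1000
    # block top at tool z = 75.5-36=39.5
    k=(np.hypot(Q[:,0],Q[:,1])<60)&(np.abs(Q[:,2]-39.5)<5)&(Q[:,0]>5);A=Q[k]
    for i in range(4):
        l=np.linalg.lstsq(np.c_[A[:,:2],np.ones(len(A))],A[:,2],rcond=None)[0]
        A=A[np.abs(np.c_[A[:,:2],np.ones(len(A))]@l-A[:,2])<1.5]
    print('block plane (tool): slope x,y deg',np.degrees(l[:2]).round(2),'z',l[2].round(2),len(A))
    k=(np.hypot(Q[:,0],Q[:,1])<62)&(Q[:,2]>24)&(Q[:,2]<45)&(Q[:,0]>0);B=Q[k][:,:2]
    f=A[np.hypot(A[:,0],A[:,1])>50]
    h=cv2.convexHull(A[:,:2].astype(np.float32)).reshape(-1,2);h=h[h[:,0]>25]
    X=np.linalg.lstsq(np.c_[2*h,np.ones(len(h))],(h**2).sum(1),rcond=None)[0]
    print('rim circle c',X[:2].round(2),'r',np.sqrt(X[2]+X[0]**2+X[1]**2).round(2))
    return c
E
python3 -c "
from chk import *
chk('w4')"
```

```text
Traceback (most recent call last):
  File "chk.py", line 3, in chk
    s,R,p=tool();print('t',s['time'],p.round(4),s['joints'].round(3),'F',s['contact_force'].round(1),'M',s['moment'].round(2),s['finger_gap'].round(3))
                                                                                                                              ^^^^^^^^^^^^^^^^^^^^^
AttributeError: 'float' object has no attribute 'round'
```

```bash
sed -i "s/s\['finger_gap'\].round(3)/s['finger_gap']/" chk.py
python3 -c "
from chk import *
chk('w4')"
```

```text
t 4.9333 [ 0.4735 -0.2492  0.2779] [ 0.383  0.061  0.055  1.702 -0.004  1.375 -0.256] F [ 0.4 -0.4 -4.5] M [-0.03 -0.05  0.  ] 0.1263875898190185
block plane (tool): slope x,y deg [0.51 0.48] z 39.85 8641
rim circle c [0.86 0.85] r 51.91
```

View pics/w4.png

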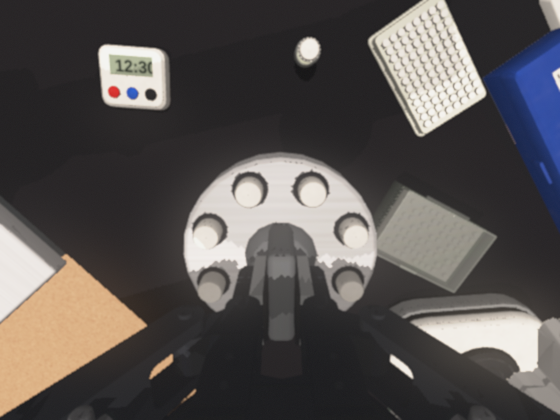

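The carrier is held square (about 0.5°) and centred. I'll move outward while turning the yaw, and tilt afterwards.

```bash
cat >> h.py <<'E'
import pickle
I_,D_,o_,n,x,y=pickle.load(open('rect.pkl','rb'))
seat=np.array([.60891,.02569,.15475]);a=np.radians(6.6)
RT=frame(-n,np.cross(-n,np.cos(a)*x+np.sin(a)*y))
off=np.array([.9,.85])*1e-3
def tgt(h,rx=0,ry=0,rz=0): # carrier foot h mm above rim
    R=RT*Ro.from_euler('z',rz)
    return seat+n*(.0755+h*1e-3)-R.apply([off[0]+rx*1e-3,off[1]+ry*1e-3,0]),R
E
python3 - <<'E'
from h import *
go([.565,-.10,.30],Ro.from_euler('xyz',[np.pi,0,-.2]));print(RT.as_euler('xyz'))
E
```

```text
dp [173.4 -24.2 -24.4] dr [-0.000e+00 -1.000e-03  1.076e+00] deg 61.7
[ 3.08410026 -0.46093882 -0.19141975]
```

Emit:
carry_out:
  series:
    - {"delta_pos": [8,-1,-2],"dr": [0,0,0.08],"fingers": 0}
    - {"delta_pos": [24,-3,-5],"dr": [0,0,0.18],"fingers": 0}
    - {"delta_pos": [42,-6,-8],"dr": [0,0,0.29],"fingers": 0}
    - {"delta_pos": [60,-9,-11],"dr": [0,0,0.4],"fingers": 0}
    - {"delta_pos": [78,-12,-14],"dr": [0,0,0.51],"fingers": 0}
    - {"delta_pos": [97,-15,-17],"dr": [0,0,0.62],"fingers": 0}
    - {"delta_pos": [116,-18,-19],"dr": [0,0,0.73],"fingers": 0}
    - {"delta_pos": [135,-20,-21],"dr": [0,0,0.84],"fingers": 0}
    - {"delta_pos": [152,-22,-23],"dr": [0,0,0.94],"fingers": 0}
    - {"delta_pos": [165,-23,-24],"dr": [0,0,1.02],"fingers": 0}
    - {"delta_pos": [173,-24,-24],"dr": [0,0,1.076],"fingers": 0}
    - {"delta_pos": [173,-24,-24],"dr": [0,0,1.076],"fingers": 0}

```text
time: 5.98
tool_pos: [0.5646, -0.0975, 0.2961]
orientation: [-3.14, 0.005, -0.197]
contact_force: [-0.1, 1.0, -5.1]
finger_gap: 0.125
```

```bash
python3 - <<'E'
from h import *
s,R,p=tool();print(s['time'],p,s['joints'].round(3),s['orientation'])
go(*tgt(60))
E
```

```text
5.9833 [ 0.56462614 -0.09747148  0.29605405] [ 0.163  0.144 -0.041  1.575  0.004  1.428 -1.647] [-3.139786    0.0046769  -0.19731453]
dp [ -41.6 -137.7   21. ] dr [-0.057  0.466  0.007] deg 26.9
```

Emit:
carry_out:
  series:
    - {"delta_pos": [-2,-8,0],"dr": [0,0.03,0],"fingers": 0}
    - {"delta_pos": [-6,-22,0],"dr": [-0.01,0.08,0],"fingers": 0}
    - {"delta_pos": [-12,-40,1],"dr": [-0.015,0.14,0],"fingers": 0}
    - {"delta_pos": [-18,-60,3],"dr": [-0.02,0.2,0],"fingers": 0}
    - {"delta_pos": [-24,-80,6],"dr": [-0.03,0.27,0],"fingers": 0}
    - {"delta_pos": [-30,-100,10],"dr": [-0.04,0.34,0],"fingers": 0}
    - {"delta_pos": [-36,-118,15],"dr": [-0.05,0.4,0.005],"fingers": 0}
    - {"delta_pos": [-40,-131,19],"dr": [-0.055,0.44,0.007],"fingers": 0}
    - {"delta_pos": [-42,-138,21],"dr": [-0.057,0.466,0.007],"fingers": 0}
    - {"delta_pos": [-42,-138,21],"dr": [-0.057,0.466,0.007],"fingers": 0}
    - {"delta_pos": [-42,-138,21],"dr": [-0.057,0.466,0.007],"fingers": 0}

```text
time: 6.9
tool_pos: [0.5488, 0.0452, 0.2733]
orientation: [3.081, -0.457, -0.189]
contact_force: [0.3, -0.7, -4.9]
finger_gap: 0.124
```

```bash
python3 - <<'E'
from chk import *
chk();go(*tgt(60));go(*tgt(10));c=cap('side')
K=c['camera_matrix'];q=c['R']@seat+c['t'];q=K@q;print(q[:2]/q[2])
cv2.imwrite('pics/s5.png',cv2.resize(c['pixels'][130:250,180:340],None,fx=4,fy=4,interpolation=cv2.INTER_CUBIC))
E
```

```text
t 6.9 [0.5488 0.0452 0.2733] [ 0.007 -0.169 -0.265  1.995  0.256  0.936 -2.151] F [ 0.3 -0.7 -4.9] M [ 0.28  0.92 -0.01] 0.12434431895814743
block plane (tool): slope x,y deg [0.62 0.58] z 40.24 8606
rim circle c [ 1.54 -0.06] r 51.58
dp [ 1.2 -1.4 -0.9] dr [0.002 0.003 0.   ] deg 0.2
dp [ 1.4 -1.5 49.1] dr [0.002 0.003 0.   ] deg 0.2
[243.60225109 185.16621626]
```

View pics/s5.png

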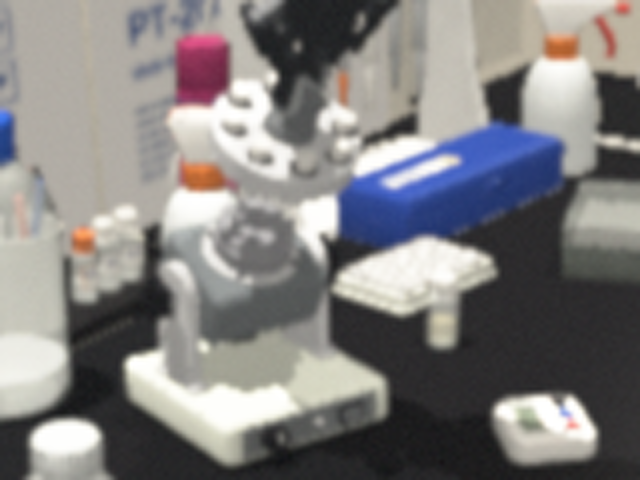

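```bash
sed -i 's/off=np.array(\[.9,.85\])/off=np.array([.7,.4])/' h.py; python3 - <<'E'
from h import *
for h in(20,5): go(*tgt(h))
E
```

```text
dp [ 0.7 -1.2 39.3] dr [ 0.002  0.002 -0.001] deg 0.2
dp [ 0.7 -1.2 54.3] dr [ 0.002  0.002 -0.001] deg 0.2
```

Emit:
carry_out:
  series:
    - {"delta_pos": [0.7,-1.2,8],"dr": [0.002,0.003,0],"fingers": 0}
    - {"delta_pos": [0.7,-1.2,20],"dr": [0.002,0.003,0],"fingers": 0}
    - {"delta_pos": [0.7,-1.2,32],"dr": [0.002,0.003,0],"fingers": 0}
    - {"delta_pos": [0.7,-1.2,42],"dr": [0.002,0.003,0],"fingers": 0}
    - {"delta_pos": [0.7,-1.2,49],"dr": [0.002,0.003,0],"fingers": 0}
    - {"delta_pos": [0.7,-1.2,53],"dr": [0.002,0.003,0],"fingers": 0}
    - {"delta_pos": [0.7,-1.2,54],"dr": [0.002,0.003,0],"fingers": 0}
    - {"delta_pos": [0.7,-1.2,54],"dr": [0.002,0.003,0],"fingers": 0}

```text
time: 7.67
tool_pos: [0.574, 0.0376, 0.2262]
orientation: [3.085, -0.461, -0.192]
contact_force: [0.1, -0.4, -3.8]
finger_gap: 0.13
```

```bash
cat > st.py <<'E'
from h import *
s,R,p=tool();d=RT.inv().apply(p-seat)*1000
print('t',s['time'],'TCP in RT frame',d.round(2),'foot h',(-d[2]-75.5).round(2),'F tool',R.inv().apply(s['contact_force']).round(1),'M',R.inv().apply(s['moment']).round(2),'J7',s['joints'][6].round(2),'gap',s['finger_gap'])
E
python3 - <<'E'
from st import *
c=cap('side');cv2.imwrite('pics/s6.png',cv2.resize(c['pixels'][140:215,200:300],None,fx=6,fy=6,interpolation=cv2.INTER_CUBIC))
go(*tgt(5));go(*tgt(-3))
E
```

```text
t 7.6667 TCP in RT frame [ -0.92  -0.44 -80.42] foot h 4.92 F tool [-1.5  0.2  3.5] M [ 0.12 -0.97 -0.03] J7 -2.19 gap 0.12999865920988207
dp [-0.2  0.2  0.4] dr [-0.    -0.001 -0.001] deg 0.1
dp [-0.2  0.2  8.4] dr [-0.    -0.001 -0.001] deg 0.1
```

Emit:
carry_out:
  series:
    - {"delta_pos": [0.1,0.1,2],"dr": [0,0,0],"fingers": 0}
    - {"delta_pos": [0.1,0.1,4],"dr": [0,0,0],"fingers": 0}
    - {"delta_pos": [0.1,0.1,6],"dr": [0,0,0],"fingers": 0}
    - {"delta_pos": [0.1,0.1,8],"dr": [0,0,0],"fingers": 0}
    - {"delta_pos": [0.1,0.1,8.5],"dr": [0,0,0],"fingers": 0}

```text
time: 8.13
tool_pos: [0.5778, 0.0363, 0.219]
orientation: [3.085, -0.462, -0.192]
contact_force: [0.1, -0.7, -5.4]
finger_gap: 0.122
```

```bash
python3 st.py
```

```text
t 8.1333 TCP in RT frame [ -0.64  -0.38 -72.15] foot h -3.35 F tool [-2.2  0.4  5. ] M [ 0.08 -1.02  0.01] J7 -2.19 gap 0.12238439204643257
```

The foot is in the bore with no contact force. I'll go on towards the pin and slot level, which is 5 mm deep at the slot tops.

Emit:
carry_out:
  series:
    - {"delta_pos": [0,0,1.5],"dr": [0,0,0],"fingers": 0}
    - {"delta_pos": [0,0,3],"dr": [0,0,0],"fingers": 0}
    - {"delta_pos": [0,0,4],"dr": [0,0,0],"fingers": 0}
    - {"delta_pos": [0,0,4.5],"dr": [0,0,0],"fingers": 0}
    - {"delta_pos": [0,0,4.5],"dr": [0,0,0],"fingers": 0}

```text
time: 8.55
tool_pos: [0.5796, 0.0356, 0.2147]
orientation: [3.085, -0.462, -0.192]
contact_force: [0.3, -0.1, -4.6]
finger_gap: 0.127
```

```bash
python3 st.py
```

```text
t 8.55 TCP in RT frame [ -0.75  -0.32 -67.46] foot h -8.04 F tool [-1.8 -0.2  4.3] M [ 0.16 -1.02 -0.03] J7 -2.2 gap 0.1274465506467787
```

Emit:
carry_out:
  series:
    - {"delta_pos": [0,0,1],"dr": [0,0,0],"fingers": 0}
    - {"delta_pos": [0,0,2],"dr": [0,0,0],"fingers": 0}
    - {"delta_pos": [0,0,3],"dr": [0,0,0],"fingers": 0}
    - {"delta_pos": [0,0,3.5],"dr": [0,0,0],"fingers": 0}
    - {"delta_pos": [0,0,3.5],"dr": [0,0,0],"fingers": 0}

```text
time: 8.97
tool_pos: [0.5811, 0.0351, 0.2114]
orientation: [3.085, -0.461, -0.192]
contact_force: [0.2, 0.0, -4.3]
finger_gap: 0.125
```

```bash
python3 st.py
```

```text
t 8.9667 TCP in RT frame [ -0.88  -0.32 -63.81] foot h -11.69 F tool [-1.7 -0.3  3.9] M [ 0.09 -0.98 -0.03] J7 -2.2 gap 0.12521061360063684
```

The foot is 11.7 mm down without contact, so the pin is in the slots. I'll seat it gently.

Emit:
carry_out:
  series:
    - {"delta_pos": [0,0,0.7],"dr": [0,0,0],"fingers": 0}
    - {"delta_pos": [0,0,1.3],"dr": [0,0,0],"fingers": 0}
    - {"delta_pos": [0,0,1.9],"dr": [0,0,0],"fingers": 0}
    - {"delta_pos": [0,0,1.9],"dr": [0,0,0],"fingers": 0}

```text
time: 9.3
tool_pos: [0.5818, 0.0352, 0.2105]
orientation: [3.084, -0.462, -0.192]
contact_force: [-5.7, 1.5, 1.7]
finger_gap: 0.128
```

```bash
python3 st.py
```

```text
t 9.3 TCP in RT frame [ -0.67  -0.54 -62.76] foot h -12.74 F tool [-4.5 -0.1 -4.1] M [-0.18 -1.56  0.1 ] J7 -2.2 gap 0.12804822305335062
```

Emit:
carry_out:
  series:
    - {"delta_pos": [-0.4,0,0.4],"dr": [0,0,0],"fingers": 0}
    - {"delta_pos": [-0.4,0,0.8],"dr": [0,0,0],"fingers": 0}
    - {"delta_pos": [-0.4,0,0.8],"dr": [0,0,0],"fingers": 0}

```text
time: 9.55
tool_pos: [0.5817, 0.0353, 0.2104]
orientation: [3.084, -0.462, -0.192]
contact_force: [-5.8, 1.1, 2.9]
finger_gap: 0.124
```

```bash
python3 - <<'E'
import st
from chk import *
chk()
c=cap('side');cv2.imwrite('pics/s7.png',cv2.resize(c['pixels'][145:220,200:300],None,fx=7,fy=7,interpolation=cv2.INTER_CUBIC))
E
```

```text
t 9.55 TCP in RT frame [ -0.75  -0.63 -62.69] foot h -12.81 F tool [-4.   0.3 -5.3] M [-0.33 -1.46 -0.01] J7 -2.2 gap 0.12374990209176057
t 9.55 [0.5817 0.0353 0.2104] [ 0.022 -0.053 -0.262  2.026  0.323  0.792 -2.203] F [-5.8  1.1  2.9] M [ 0.02  1.48 -0.21] 0.12374990209176057
block plane (tool): slope x,y deg [0.66 0.31] z 40.26 8652
rim circle c [1.17 0.03] r 51.79
```

View pics/s7.png

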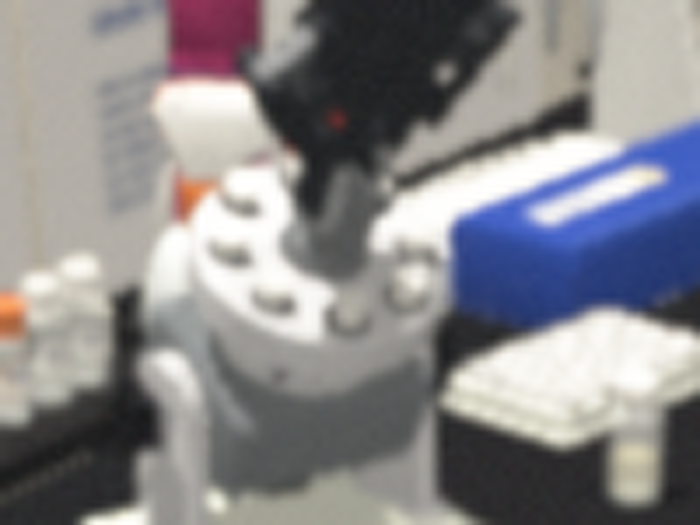

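The block appears seated on the cup at the right tilt, with stiff contact at about 9 N. I'll wiggle it slightly under light pressure to rule out a jam.

Emit:
carry_out:
  series:
    - {"delta_pos": [0,0,0.6],"dr": [0,0,0.02],"fingers": 0}
    - {"delta_pos": [0,0,0.6],"dr": [0,0,0.04],"fingers": 0}
    - {"delta_pos": [0,0,0.6],"dr": [0,0,0.01],"fingers": 0}
    - {"delta_pos": [0,0,0.6],"dr": [0,0,-0.02],"fingers": 0}
    - {"delta_pos": [0,0,0.6],"dr": [0,0,-0.04],"fingers": 0}
    - {"delta_pos": [0,0,0.6],"dr": [0,0,-0.02],"fingers": 0}
    - {"delta_pos": [0,0,0.6],"dr": [0,0,0],"fingers": 0}
    - {"delta_pos": [0,0,0.6],"dr": [0,0,0],"fingers": 0}

```text
time: 10.32
tool_pos: [0.5826, 0.0353, 0.2109]
orientation: [3.085, -0.464, -0.194]
contact_force: [-4.9, -0.0, 3.8]
finger_gap: 0.125
```

```bash
python3 st.py
```

```text
t 10.3167 TCP in RT frame [  0.22  -0.79 -62.7 ] foot h -12.8 F tool [-2.6  1.3 -5.5] M [-0.3 -1.   0. ] J7 -2.21 gap 0.12505404848361068
```

The height stayed the same while the carrier slid sideways by 1 mm, so it is lying flat on the rim. I'll relieve the pressure, release and back off along the axis.

Emit:
carry_out:
  series:
    - {"delta_pos": [0,0,-0.2],"dr": [0,0,0],"fingers": 0}
    - {"delta_pos": [0,0,-0.2],"dr": [0,0,0],"fingers": 0.15}
    - {"delta_pos": [0,0,-0.2],"dr": [0,0,0],"fingers": 0.3}
    - {"delta_pos": [0,0,-0.2],"dr": [0,0,0],"fingers": 0.5}
    - {"delta_pos": [0,0,-0.2],"dr": [0,0,0],"fingers": 0.7}
    - {"delta_pos": [0,0,-5],"dr": [0,0,0],"fingers": 0.7}
    - {"delta_pos": [0,0,-20],"dr": [0,0,0],"fingers": 0.7}
    - {"delta_pos": [0,0,-45],"dr": [0,0,0],"fingers": 0.7}
    - {"delta_pos": [0,0,-70],"dr": [0,0,0],"fingers": 0.8}
    - {"delta_pos": [0,0,-85],"dr": [0,0,0],"fingers": 1}
    - {"delta_pos": [0,0,-85],"dr": [0,0,0],"fingers": 1}
    - {"delta_pos": [0,0,-85],"dr": [0,0,0],"fingers": 1}

```text
time: 11.32
tool_pos: [0.5466, 0.0475, 0.288]
orientation: [3.086, -0.467, -0.194]
contact_force: [0.4, -0.1, -0.1]
finger_gap: 1.0
```

```bash
python3 - <<'E'
import st
from h import *
c=cap('wrist','w8');P=cloud(c);Q=RT.inv().apply((P-seat).reshape(-1,3))*1000
r=np.hypot(Q[:,0],Q[:,1])
A=Q[(r<50)&(np.abs(Q[:,2]+22)<4)]
for i in range(4):
    l=np.linalg.lstsq(np.c_[A[:,:2],np.ones(len(A))],A[:,2],rcond=None)[0];A=A[np.abs(np.c_[A[:,:2],np.ones(len(A))]@l-A[:,2])<1.5]
print('block top h',-l[2],'slope',np.degrees(l[:2]),len(A))
print('circle',cv2.minEnclosingCircle(Q[(r<60)&(np.abs(Q[:,2]+22)<3)][:,:2].astype(np.float32)))
B=Q[(r<26)&(Q[:,2]<-60)&(Q[:,2]>-72)];print('rib',len(B),-B[:,2].mean(),cv2.minAreaRect(B[:,:2].astype(np.float32)))
H=Q[(r<75)&(r>60)&(Q[:,2]>10)&(Q[:,2]<60)];print(len(H))
E
```

```text
t 11.3167 TCP in RT frame [   0.8    -1.06 -148.69] foot h 73.19 F tool [ 0.3 -0.   0.3] M [ 0.01 -0.53  0.  ] J7 -2.15 gap 0.9996137162570222
block top h 22.271584050017502 slope [0.01411134 0.06164125] 7115
circle ((-0.1743396669626236, -0.6891746520996094), 53.448490142822266)
rib 1038 65.52888599598047 ((0.38642311096191406, -0.8361320495605469), (41.41923904418945, 11.80427074432373), 0.12357418239116669)
794
```

View pics/w8.png

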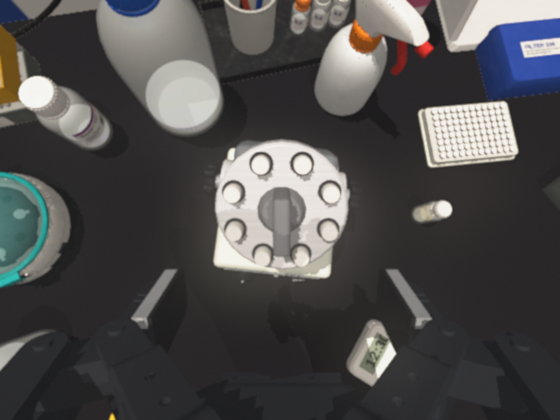

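The carrier sits square on the cup. Its block top is 22.3 mm above the measured rim plane (22 expected) and parallel to within 0.1°. The gripper is clear and the bystanders in view are undisturbed.

```bash
python3 -c "
from plant import arm
print(arm.sign_off())"
```

```text
the job is handed in; nothing more can be done
None
```

The carrier is fitted to the rotator, let go and handed in, at about 11.3 s of the 58 s allowed.

I read the cup's slot angle with the wrist camera (6.6° off the seat's x axis). I took the carrier by its rib, turned it to line the pin up with the slots, tilted it square to the head and lowered it. The pin went into the slots without contact. On the rim I pressed with about 9 N and wiggled it a little, and the height did not change.

**Last checks after letting go:**
- **Flush:** the block's top is 22.3 mm above the measured rim plane (22 expected).
- **Square, tilt unchanged:** the block's top is parallel to the rim plane measured before fitting, within 0.1°.
- **Pin angle:** the rib lies along the slot direction within about 0.1°.
- **Centre:** the carrier sits within about 0.9 mm of the measured cup centre, inside the bore's play.
- **Clear:** the gripper is open and well away, with contact force near zero.
- **Bystanders:** the timer and vial look undisturbed in the last wrist view. I did not check the others again after letting go; the arm reported no contact with anything.

**One disagreement:** judged by the tool position, the carrier stopped about 1.2 mm above its nominal flush height. The camera check puts it within 0.3 mm. I take the difference to be calibration error or a small slip in the grip.

**Joint 2:** early on it read -0.301, marginally past its -0.3 limit, while the arm was held back close in.

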